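# Dial the combination of the bench strongbox and open its lid

## Task

Open the steel strongbox on the soldering bench: turn its dial left (anticlockwise) to 30 without running past it, then right (clockwise) straight back to 12, draw the bolt slide fully towards the dial, and raise the lid by its handle until it stands open by itself at 60 degrees or more. Leave the spool, flux tin, brass-wool pot and cutters where they are.

Things in the scene. Friction and masses are not known exactly. Their poses are not given: they have to be found in the camera images.
- box: Dark grey steel strongbox with a flat lid, bolted down, 200 (x) by 300 (y) by 106 mm high shut. Origin: middle of its underside. The lid is hinged on the +x side and opens on the robot's side (-x). On the lid: dial at x +20, y +65; bolt fin at x +20, y -45; handle at x -77, y 0.
- dial_centre (a point): On the dial's axis, level with its face, 12 mm above the lid's top, 118 above the bench; fixed to the lid, axes as the box (lid shut). Dial: black disc 84 mm across in a dark steel ring 104 across, 3 thick. On it an upright aluminium wing through the axis: 72 mm long, 14 thick, rising 30 above the face. Nothing else stands up within 66 mm of the axis. Friction 0.08 N m: stays where left.
- dial_index (a point): Fixed red index mark on the dial's ring, on its +x (hinge) side. Disc marks: 40 divisions, no figures; a red mark for 0 (the red stripe on the wing's top points to it), long white ones every 10, middling every 5. Numbers rise clockwise round the disc seen from above, so turning it left (anticlockwise) brings rising numbers to the index.
- dial (a joint): Dial angle, rad, anticlockwise (left) from above positive. Number at the index = value x 40/(2 pi), modulo 40: 30 is 4.712, 12 is 1.885. At 0 the wing lies along the box's x, red stripe to +x. Starts between 6 and 20, ready for the left turn to 30. Limits +-2 turns. Each number is taken within 1 division (0.157). If run past 30: turn right 1 1/4 turns, then left to 30 again.
- bolt_grip (a point): Centre of the bolt's thumb fin on the lid: upright steel plate 62 mm long (box x), 12 thick (y), 26 tall (13 above and 13 below this point), on a flat slide plate 76 by 30 mm whose top is 4 above the lid's top. The lid's top is 16 below this point. Locked, it is 110 mm from the dial's axis on the -y side. Moves with the bolt; axes as the box (lid shut).
- bolt (a joint): Travel of the bolt slide, m: 0 locked; grows as the fin goes to +y of the box (towards the dial); 0.018 fully drawn, at an end stop. Drawn 0.012 it frees the lid. Friction 2 N, stays where left. Until the combination is dialled it stops hard after about 2 mm: do not force it.
- lid_handle (a point): Middle of the round bar of the steel bow handle on the lid. Bar 10 mm thick, along y, 98 mm between its two posts, centre 40 mm above the lid's top (146 above the bench, lid shut). Moves and turns with the lid: x to the hinge, z square out of the lid.
- lid_hinge (a point): On the hinge line (along the box's y), middle of the box's upper edge on the +x side, 100 mm above the bench. With the lid shut the handle's bar is 177 mm towards -x and 46 mm above it.
- lid (a joint): Opening angle of the lid, rad: 0 shut, grows as the handle rises, limit 1.7. Stiff hinge: the lid stays at any angle; raising it takes about 11 N at the handle (lid and lock 0.85 kg). The bolted lid does not lift.
- spool: Bystander: solder spool, green flanges, 60 mm across, 50 tall, upright, to the left (+y) of the box; origin at the middle of its foot.
- flux_tin: Bystander: flat round tin of amber rosin, 64 mm across, 17 tall, to the right (-y) of the box; origin at the middle of its foot.
- wool_pot: Bystander: purple pot with a ball of brass wool, 66 mm across, 70 tall, to the right (-y) of the box; origin at the middle of its foot.
- cutters: Bystander: side cutters with blue handles, 130 mm long, 12 tall, lying beyond the box on its hinge side; origin under the pivot, x towards the jaws.

How it is judged:
On the way, in this order (a step that is already met when the one before it is completed fails the run):
1. the dial turned left to 30 ((value of joint dial between -8.044 and -7.664 rad or value of joint dial between -1.7608 and -1.3808 rad or value of joint dial between 4.5224 and 4.9024 rad or value of joint dial between 10.8056 and 11.1856 rad)), for 0.1 s.
2. the dial turned back to 12 ((value of joint dial between -10.8714 and -10.4914 rad or value of joint dial between -4.5882 and -4.2082 rad or value of joint dial between 1.695 and 2.075 rad or value of joint dial between 7.9781 and 8.3581 rad)), for 0.1 s.
3. the bolt drawn (value of joint bolt above 0.012 m), for 0.1 s.
At the end, for the whole second after the job is handed in: The lid stands open at more than 57 degrees (1.0 rad), at rest and released, with the bolt still drawn (more than 12 mm); the spool, flux tin, brass-wool pot and cutters are upright as found and within 20 mm of where they were (value of joint lid above 1 rad and velocity of joint lid between -0.05 and 0.05 rad/s and value of joint bolt above 0.012 m and distance of each of spool, flux_tin, wool_pot, cutters from where it was at the start of the episode below 0.02 m and angle between each of spool, flux_tin, wool_pot, cutters's own z axis and vertical below 0.2 rad); the robot touches nothing.
It fails at once if a bystander is pushed more than 20 mm (distance of any of spool, flux_tin, wool_pot, cutters from where it was at the start of the episode above 0.02 m).
It also fails if it takes over 61 s, if anything falls off the work surface, if the arm or the gripper's body presses on something with over 40 N, if the wrist force passes 120 N, or if a joint passes its speed limit or range.

## Robot

A 6-joint arm with a two-finger parallel gripper is mounted at the origin on the work surface. World frame = base frame: x ahead of the robot, y to its left, z up, the work surface at z = 0. Lengths are in m, angles in rad, forces in N, time in s.
With the tool pointing down it reaches from about 0.35 to 0.775 m from the base axis. Payload 7.3 kg.
Tool frame: the origin (TCP) lies midway between the tips of the shut fingers; the grasp point (between the pads) lies 19 mm behind it (robot.grasp_offset is the z of the grasp point in the tool frame, in m); z points along the fingers, y is the direction in which the jaws open and shut (so a half turn about z gives the same grasp; the last joint's range is limited). The gripper opens to 92 mm and grips with 3 to 60 N. Pads are 19 mm wide; open, the fingers measure 130 mm over their backs; the gripper's body (75 mm by 190 mm) begins 47 mm behind the grasp point.
Start: joints at [0.974, 0.342, 1.524, -0, 1.275, -0.146], TCP at [0.229, 0.473, 0.227] pointing down, gripper open.
Joint ranges: [-2.53, 2.53], [-0.77, 2.02], [0.04, 2.7], [-1, 4.14], [0.28, 2.66], [-3.11, 3.11]. Speed limits (rad/s): [2.57, 2.57, 3.14, 3.14, 3.14, 3.14].

## Interface

Orientations are given as [roll, pitch, yaw] about the fixed x, y, z axes, in that order (R = Rz(yaw) Ry(pitch) Rx(roll)).
In Python, from cell import observe, imaging, workorder, robot gives the robot as it stands. The module is installed in compiled form; this text tells all that it offers.
- The arm moves only by the tool send_rows, never from a script. Its argument "series" is a list of rows, each a list of 7 numbers: the shift along the tool's x, y, z in m, then the turn, a rotation vector about the tool's x, y, z in rad, then the closure, from 0 (fully open) to 1 (shut). A call has 1 to 5 rows; each row shifts and turns the commanded pose from where the row before left it, along the tool's axes as they then stand; what a row does not reach is not made up. A row lasts 1/12 s, in which the tool goes at most 41.7 mm and 7.16 degrees, less where a joint would pass 70% of its speed; a pose out of reach is approached as far as the arm can. A call is refused whole if a number of a shift passes 0.0417 or a number of a turn 0.125, either way. A call with a gripper value outside its range is refused whole. The fingers move at their own pace and stop on an object; "newtons" is the grip in N (left out, the last holds). Time passes only in rows, so rows that do not move let the fingers close. It gives the time, the measured TCP pose, the force and the opening at its end, in the units of the state.
- observe(): the state, without advancing time (a new reading comes with each control period).
- imaging.read_camera(name): name is "scene" or "top" or "wrist"; returns a dict with "color" (384x512x3 uint8, red, green, blue), "range_z" (384x512 float32, m along the optical axis (not along the pixel's ray), 0 where there is no reading), "vfov" (degrees; the focal length in pixels is half the picture's height over the tangent of half this angle, whatever the lens; pixels are square), "cx", "cy" (the principal point, pixels), "T" (4x4, takes a point from camera to world coordinates). Camera axes: x right, y down, z forward; pixel columns grow to the right and rows downward; lengths in m; the calibration is good to about 2 mm. A picture is of the moment at which its call begins.
- workorder.hand_in(): hands the job in, once; it reports no verdict.
The state is a dict: "time": time; "qpos": joint angles; "qvel": joint speeds; "joint_efforts": joint torques, N m; "tool_pos": TCP position; "tool_rot": TCP orientation; "contact_force": force on the tool from outside, world axes, zero at the start; "torque": the same for the moment, N m; "opening": finger opening in m.
Only numpy, scipy, OpenCV 4.12 (cv2) and the standard library are available. Lean on these libraries where they do the work, as an engineer would, in place of code of your own. Each camera call takes 0.05 s, during which the arm holds its last target.

## Working session

There is one attempt and no reset: what is moved stays moved. The work goes in short steps, Python scripts to look and compute and a tool call to move; the robot and the scene stay as the last step left them, time stands still between calls to the robot, and variables do not carry over. Pictures are saved under pics/ and viewed, and the job is handed in when it is done.

Besides the shell and the picture viewer there is one more tool, called after "Emit:" by a JSON object that holds its "method" and its "body", one argument or row to a line. send_rows: Moves the arm, as the interface text tells. Its arguments: {"type":"object","properties":{"series":{"type":"array","items":{"type":"array","items":{"type":"number"}}},"newtons":{"type":"number"}},"required":["series"]}

```bash
ls; mkdir -p pics; python3 - <<'E'
from cell import observe, imaging, workorder, robot
import cv2, numpy as np
s=observe(); print(s); print([a for a in dir(robot) if a[0]!='_'])
for n in ("scene","top","wrist"):
    c=imaging.read_camera(n); print(n,c["vfov"],c["cx"],c["cy"],c["T"].round(4).tolist())
    np.savez(f"pics/{n}0.npz",**c)
    cv2.imwrite(f"pics/{n}0.png",c["color"][:,:,::-1])
E
```

```text
pics
{'time': 0.0, 'qpos': array([ 9.73994373e-01,  3.42746421e-01,  1.52498916e+00, -3.29130095e-05,
        1.27539533e+00, -1.46005219e-01]), 'qvel': array([-0.00187793,  0.00108663, -0.00106187, -0.00105976,  0.00197333,
       -0.00043773]), 'joint_efforts': array([ 1.36158003e-03, -4.31250930e+01, -2.44225520e+01,  7.17967772e-02,
        5.59143873e-02, -1.60348536e-04]), 'tool_pos': array([0.22850073, 0.47222662, 0.22604238]), 'tool_rot': array([-3.14006618e+00, -1.92658977e-04,  2.69080538e+00]), 'contact_force': array([ 0.81007175, -0.34490318,  0.78113087]), 'torque': array([-0.03749796,  0.00448145,  0.00040979]), 'opening': 0.09168406561617794}
['IKError', 'grasp_offset']
scene 48.09536070352882 257.97081041021244 188.71587091289183 [[0.6412, 0.4424, -0.627, 1.2279], [0.7671, -0.3927, 0.5074, -0.4933], [-0.0218, -0.8063, -0.5911, 0.6989], [0.0, 0.0, 0.0, 1.0]]
top 53.783139798216894 250.5785290021795 182.47783073291066 [[0.0088, -0.9896, 0.1433, 0.4496], [-0.9999, -0.0079, 0.0067, 0.0196], [-0.0055, -0.1434, -0.9897, 1.0399], [0.0, 0.0, 0.0, 1.0]]
wrist 66.0595732460779 254.755531825164 190.80703393732202 [[0.4356, 0.8616, 0.2605, 0.1583], [0.9002, -0.4169, -0.126, 0.5058], [0.0, 0.2894, -0.9572, 0.3831], [0.0, 0.0, 0.0, 1.0]]
```

View pics/scene0.png

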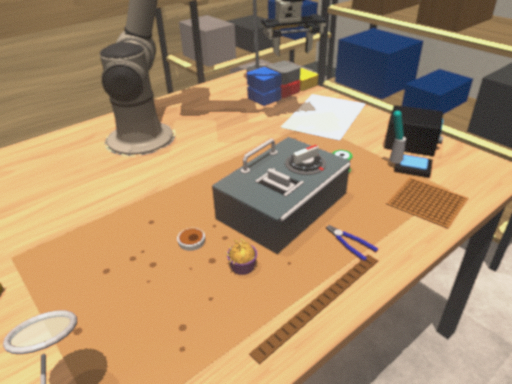

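View pics/top0.png

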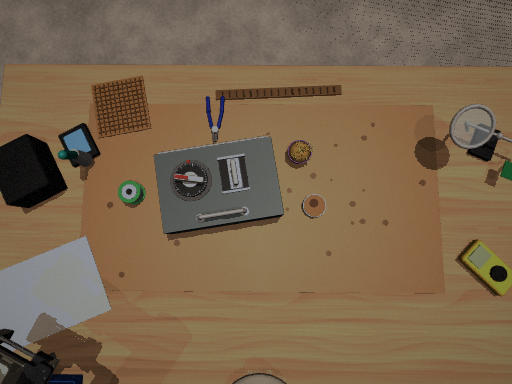

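```bash
python3 - <<'E'
import cv2
a=cv2.imread("pics/top0.png")
cv2.imwrite("pics/top0c.png",cv2.resize(a[125:245,145:295],None,fx=5,fy=5,interpolation=cv2.INTER_CUBIC))
cv2.imwrite("pics/top0d.png",cv2.resize(a[155:205,165:215],None,fx=12,fy=12,interpolation=cv2.INTER_CUBIC))
E
```

```text
(no output)
```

View pics/top0c.png

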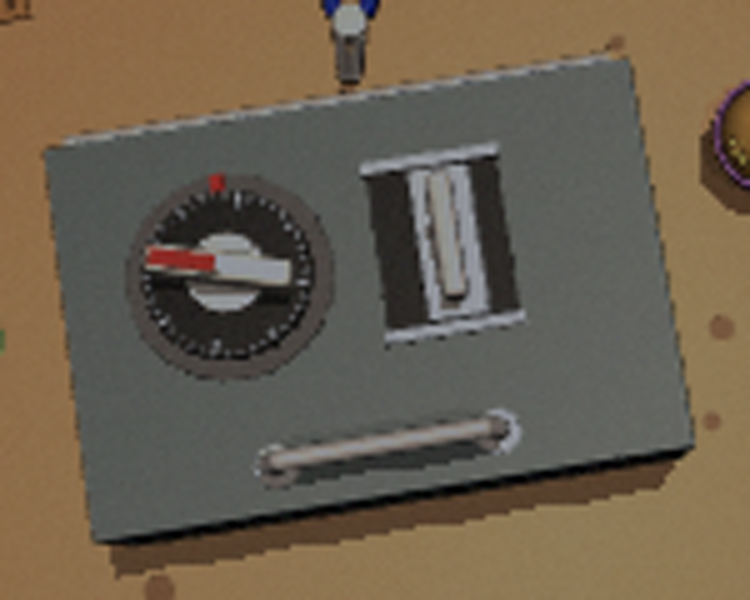

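View pics/top0d.png

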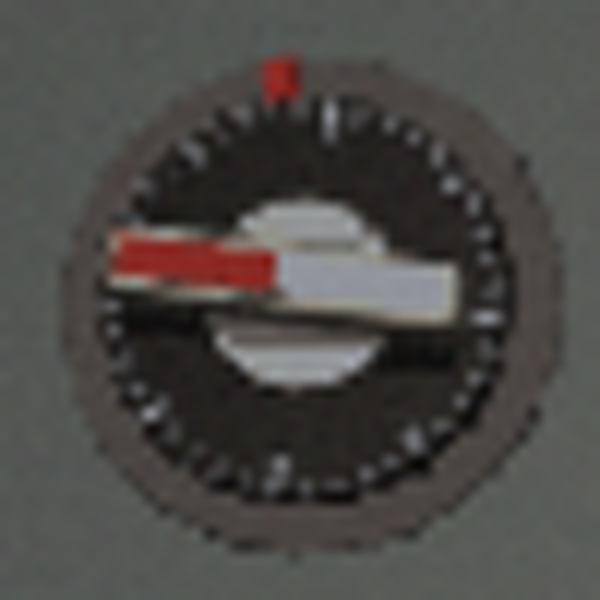

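```bash
cat > h.py <<'E'
import numpy as np
def unproj(c,u,v,z):
    T=c["T"];f=192/np.tan(np.radians(float(c["vfov"]))/2)
    d=T[:3,:3]@np.array([(u-c["cx"])/f,(v-c["cy"])/f,1]);o=T[:3,3]
    return o+d*(z-o[2])/d[2]
def proj(c,p):
    T=c["T"];f=192/np.tan(np.radians(float(c["vfov"]))/2)
    q=T[:3,:3].T@(np.asarray(p)-T[:3,3]);return f*q[0]/q[2]+c["cx"],f*q[1]/q[2]+c["cy"]
E
python3 - <<'E'
from h import *
c=np.load("pics/top0.npz")
def g(u,v,z,k=5,o=(145,125)): return unproj(c,(u+.5)/k-.5+o[0],(v+.5)/k-.5+o[1],z)
A=g(46,148,.106);B=g(628,57,.106);C=g(692,447,.106);D=g(97,541,.106)
for p in (A,B,C,D):print(p.round(4))
print(np.linalg.norm(A-B),np.linalg.norm(A-D),(A+B+C+D)/4)
for p,q,off in((B,A,-np.pi/2),(C,D,-np.pi/2),(D,A,0),(C,B,0)): 
    e=q-p;print("yaw",np.degrees(np.arctan2(e[1],e[0])+off))
h1=g(272,458,.146);h2=g(498,428,.146);print("handle",h1,h2,(h1+h2)/2)
E1=g(115,262,.148,12,(165,155));E2=g(458,292,.148,12,(165,155));print("wing",E1,E2,(E1+E2)/2,np.linalg.norm(E1-E2))
e=E1-E2;print("wing dir",np.degrees(np.arctan2(e[1],e[0])))
f1=g(440,172,.135);f2=g(455,295,.135);print("fin",f1,f2,(f1+f2)/2)
r=g(312,305,.118,12,(165,155));print("ring c",r); i=g(282,78,.109,12,(165,155));print('idx',i)
# depth fit of lid plane
u,v=np.meshgrid(np.arange(512),np.arange(384));f=192/np.tan(np.radians(float(c["vfov"]))/2);z=c["range_z"]
P=np.stack([(u-c["cx"])/f*z,(v-c["cy"])/f*z,z],-1)@c["T"][:3,:3].T+c["T"][:3,3]
print(P[226:231,195:210,2].mean(), P[150:160,255:265,2].mean(), P[260,250,2])
for n,z0 in (('tin',.017),):print(n,g(0,0,0)[:0])
for n,(a,b,zz) in dict(spool=(130,193,.05),pot=(300,152,.07),tin=(315,205,.017),cutjaw=(215,143,.01)).items(): print(n,unproj(c,a,b,zz).round(3))
E
```

```text
[0.655  0.2708 0.106 ]
[ 0.7044 -0.0228  0.106 ]
[ 0.5071 -0.0546  0.106 ]
[0.4586 0.2368 0.106 ]
0.2977039403299758 0.19925473005141128 [0.58126329 0.10753462 0.106     ]
yaw 9.548545807518357
yaw 9.434555377673776
yaw 9.81053860881987
yaw 9.146450630219864
handle [0.49775254 0.14650909 0.146     ] [0.51278621 0.04011437 0.146     ] [0.50526937 0.09331173 0.146     ]
wing [0.59202175 0.2083763  0.148     ] [0.58652188 0.13988821 0.148     ] [0.58927181 0.17413226 0.148     ] 0.06870856793166871
wing dir 85.40876975144046
fin [0.63810952 0.07004361 0.135     ] [0.57760529 0.0618537  0.135     ] [0.6078574  0.06594865 0.135     ]
ring c [0.5881878  0.17387524 0.118     ]
idx [0.63745416 0.18316832 0.109     ]
0.05575427305076624 0.11679083397294883 0.0014003198007113138
tin []
spool [0.562 0.344 0.05 ]
pot [ 0.672 -0.102  0.07 ]
tin [ 0.538 -0.148  0.017]
cutjaw [0.709 0.127 0.01 ]
```

Emit:
{"method": "send_rows", "body": {
  "series": [
    [-0.038,-0.0093,0,0,0,0,0.3],
    [-0.038,-0.0093,0,0,0,0,0.3],
    [-0.038,-0.0093,0,0,0,0,0.3],
    [-0.038,-0.0093,0,0,0,0,0.3],
    [-0.038,-0.0093,0,0,0,0,0.3]
  ]
}}

```text
time: 0.57
tool_pos: [0.3804, 0.3466, 0.2266]
tool_rot: [-3.141, -0.0, 2.691]
contact_force: [1.0, 1.0, 0.5]
opening: 0.0654
```

Emit:
{"method": "send_rows", "body": {
  "series": [
    [-0.038,-0.0093,0,0,0,0,0.3],
    [-0.038,-0.0093,0,0,0,0,0.3],
    [-0.038,-0.0093,0,0,0,0,0.3],
    [-0.038,-0.0093,0,0,0,0,0.3],
    [-0.038,-0.0093,0,0,0,0,0.3]
  ]
}}

```text
time: 0.98
tool_pos: [0.5314, 0.2217, 0.2265]
tool_rot: [-3.141, -0.0, 2.691]
contact_force: [1.3, 1.3, -1.0]
opening: 0.0644
```

Emit:
{"method": "send_rows", "body": {
  "series": [
    [-0.038,-0.0093,0,0,0,0,0.3],
    [-0.036,-0.0093,0,0,0,0,0.3],
    [0,0,0,0,0,0.12,0.3],
    [0,0,0,0,0,0.12,0.3],
    [0,0,0,0,0,0.12,0.3]
  ]
}}

```text
time: 1.4
tool_pos: [0.5891, 0.1734, 0.2258]
tool_rot: [-3.141, -0.001, 2.323]
contact_force: [-1.1, -0.1, 0.9]
opening: 0.0645
```

Emit:
{"method": "send_rows", "body": {
  "series": [
    [0,0,0,0,0,0.12,0.3],
    [0,0,0,0,0,0.12,0.3],
    [0,0,0,0,0,0.12,0.3],
    [0,0,0,0,0,0.12,0.3],
    [0,0,0,0,0,0.12,0.3]
  ]
}}

```text
time: 1.82
tool_pos: [0.5886, 0.1743, 0.2263]
tool_rot: [-3.141, -0.0, 1.725]
contact_force: [-0.2, -0.1, -0.2]
opening: 0.0643
```

Emit:
{"method": "send_rows", "body": {
  "series": [
    [0,0,0,0,0,0.12,0.3],
    [0,0,0,0,0,0.12,0.3],
    [0,0,0,0,0,0,0.3]
  ]
}}

```text
time: 2.07
tool_pos: [0.5886, 0.1743, 0.2263]
tool_rot: [-3.141, 0.0, 1.486]
contact_force: [-0.3, -0.1, -0.6]
opening: 0.0643
```

```bash
python3 - <<'E'
from cell import observe, imaging
import cv2, numpy as np
s=observe(); print(s)
for n in ("wrist",):
    c=imaging.read_camera(n); print(n,c["T"].round(4).tolist())
    np.savez(f"pics/{n}1.npz",**c)
    cv2.imwrite(f"pics/{n}1.png",cv2.resize(c["color"][:,:,::-1],None,fx=1.5,fy=1.5,interpolation=cv2.INTER_CUBIC))
E
```

```text
{'time': 2.0667, 'qpos': array([1.63096145e-01, 5.08391332e-01, 1.26151256e+00, 7.34612947e-05,
       1.37240224e+00, 2.47393329e-01]), 'qvel': array([-1.25849252e-04, -1.60827840e-03,  4.72505372e-04, -7.92290339e-04,
       -6.31471021e-04, -2.11785343e-01]), 'joint_efforts': array([-1.15372226e-03, -5.25473142e+01, -2.54365897e+01,  9.18083475e-02,
        1.22209240e-02,  1.72392301e+00]), 'tool_pos': array([0.58858832, 0.17430756, 0.22633515]), 'tool_rot': array([-3.14088326e+00,  1.04897615e-04,  1.48648468e+00]), 'contact_force': array([-0.3203024 , -0.12026126, -0.57752602]), 'torque': array([-0.10737755, -0.0271639 , -0.00462374]), 'opening': 0.06431561804425397}
wrist [[0.9965, -0.0804, -0.0246, 0.5956], [-0.0841, -0.9541, -0.2875, 0.2517], [-0.0004, 0.2885, -0.9575, 0.3833], [0.0, 0.0, 0.0, 1.0]]
```

View pics/wrist1.png

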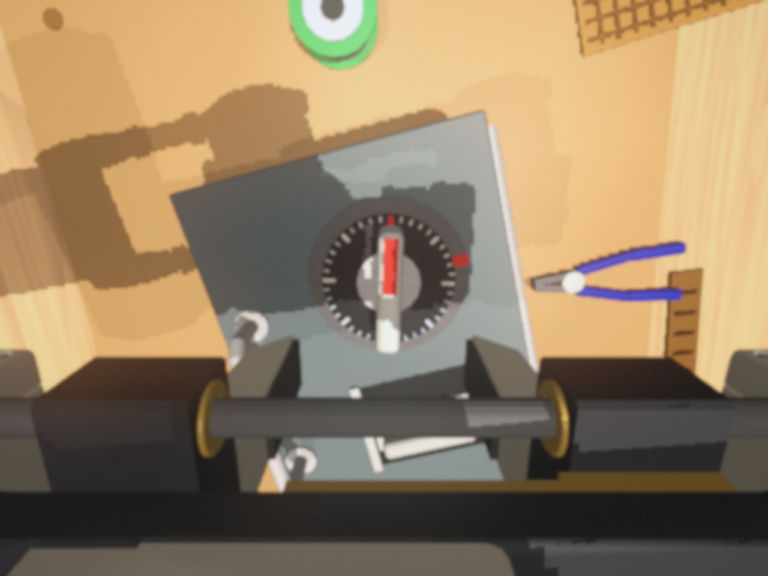

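```bash
python3 - <<'E'
import cv2
a=cv2.imread("pics/wrist1.png")
a=cv2.cvtColor(a,cv2.COLOR_BGR2RGB)[:,:,::-1]
b=cv2.resize(a,(512,384),interpolation=cv2.INTER_AREA)
cv2.imwrite("pics/wrist1c.png",cv2.resize(b[130:240,200:320],None,fx=6,fy=5.4 and 6,interpolation=cv2.INTER_CUBIC)[:600])
E
```

```text
(no output)
```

View pics/wrist1c.png

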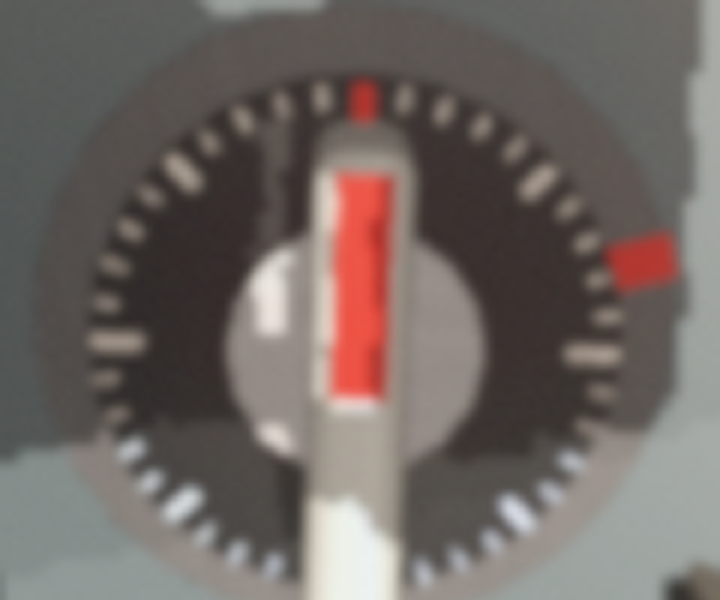

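```bash
python3 - <<'E'
from h import *
c=np.load("pics/wrist1.npz")
def g(u,v,z): return unproj(c,(u+.5)/6-.5+200,(v+.5)/6-.5+130,z)
def ang(e): return np.degrees(np.arctan2(e[1],e[0]))
m0=g(364,102,.118);i=g(642,262,.109);m10=g(592,354,.118);m30=g(118,343,.118)
ce=(m10+m30)/2;print("c",ce,"0:",ang(m0-ce),"idx:",ang(i-ce),'10-30',ang(m30-m10)-90)
ws=g(364,175,.148);we=g(357,400,.148);print('stripe',ang(ws-we),ws,we)
m5=g(540,185,.118);m35=g(184,172,.118);print(ang(m35-m5)-90, ang(m5-ce),ang(m35-ce))
m15=g(517,514,.118);m25=g(184,501,.118);print(ang(m25-m15)-90,(m5+m25)/2,(m15+m35)/2)
E
```

```text
c [0.59276919 0.17477701 0.118     ] 0: 83.4411163599498 idx: 9.56343715189618 10-30 83.79990819829032
stripe 83.72306175045895 [0.59620712 0.20755787 0.148     ] [0.59273598 0.17600022 0.148     ]
83.06581415359742 37.93487086962829 128.27649892436054
82.79439982958513 [0.59309959 0.1749561  0.118     ] [0.5927931  0.17486596 0.118     ]
```

Emit:
{"method": "send_rows", "body": {
  "series": [
    [0.0006,0.0025,0.03,0,0,0.03,0.3],
    [0,0,0.03,0,0,0,0.3],
    [0,0,0.03,0,0,0,0.3],
    [0,0,0.012,0,0,0,0.3],
    [0,0,0,0,0,0,0.3]
  ]
}}

```text
time: 2.53
tool_pos: [0.589, 0.1743, 0.1208]
tool_rot: [-3.134, 0.002, 1.465]
contact_force: [0.3, 0.1, -0.2]
opening: 0.0647
```

Emit:
{"method": "send_rows", "body": {
  "series": [
    [0,0,0,0,0,0,0.6],
    [0,0,0,0,0,0,0.75],
    [0,0,0,0,0,0,0.85]
  ],
  "newtons": 5
}}

```text
time: 2.78
tool_pos: [0.5923, 0.1749, 0.1265]
tool_rot: [3.138, -0.001, 1.462]
contact_force: [-0.4, 0.3, -0.1]
opening: 0.0488
```

Emit:
{"method": "send_rows", "body": {
  "series": [
    [0,0,0.002,0,0,0,1],
    [0,0,0,0,0,0,1],
    [0,0,0,0,0,0,1],
    [0,0,0,0,0,0,1],
    [0,0,0,0,0,0,1]
  ],
  "newtons": 8
}}

```text
time: 3.2
tool_pos: [0.5914, 0.1747, 0.1229]
tool_rot: [3.141, -0.0, 1.461]
contact_force: [3.2, -0.1, 0.2]
opening: 0.0156
```

Emit:
{"method": "send_rows", "body": {
  "series": [
    [0,0,0,0,0,0,1],
    [0,0,0,0,0,0,1],
    [0,0,0,0,0,0,1]
  ],
  "newtons": 8
}}

```text
time: 3.45
tool_pos: [0.5922, 0.1747, 0.123]
tool_rot: [3.139, -0.0, 1.461]
contact_force: [5.4, -0.5, -1.0]
opening: 0.0142
```

Emit:
{"method": "send_rows", "body": {
  "series": [
    [0,0.0015,0,0,0,0,1],
    [0,0,0,0,0,0,1],
    [0,0,0,0,0,0,1]
  ],
  "newtons": 10
}}

```text
time: 3.7
tool_pos: [0.5923, 0.1746, 0.1229]
tool_rot: [-3.141, 0.0, 1.461]
contact_force: [-1.7, -0.4, 4.6]
opening: 0.014
```

Emit:
{"method": "send_rows", "body": {
  "series": [
    [0,0,0,0,0,-0.05,1],
    [0,0,0,0,0,-0.1,1],
    [0,0,0,0,0,-0.119,1],
    [0,0,0,0,0,-0.119,1],
    [0,0,0,0,0,-0.119,1]
  ],
  "newtons": 20
}}

```text
time: 4.12
tool_pos: [0.5925, 0.1747, 0.1229]
tool_rot: [-3.141, -0.0, 1.974]
contact_force: [0.0, -0.5, 2.5]
opening: 0.014
```

Emit:
{"method": "send_rows", "body": {
  "series": [
    [0,0,0,0,0,-0.119,1],
    [0,0,0,0,0,-0.119,1],
    [0,0,0,0,0,-0.119,1],
    [0,0,0,0,0,-0.119,1],
    [0,0,0,0,0,0,1]
  ]
}}

```text
time: 4.53
tool_pos: [0.5928, 0.1748, 0.123]
tool_rot: [3.141, -0.0, 2.448]
contact_force: [0.2, 1.6, 2.4]
opening: 0.0139
```

Emit:
{"method": "send_rows", "body": {
  "series": [
    [0,0,0,0,0,-0.119,1],
    [0,0,0,0,0,-0.119,1],
    [0,0,0,0,0,-0.119,1],
    [0,0,0,0,0,-0.119,1],
    [0,0,0,0,0,-0.119,1]
  ]
}}

```text
time: 4.95
tool_pos: [0.5929, 0.1751, 0.1229]
tool_rot: [3.141, 0.0, 3.04]
contact_force: [0.9, 3.0, 1.7]
opening: 0.014
```

Emit:
{"method": "send_rows", "body": {
  "series": [
    [0,0,0,0,0,-0.119,1],
    [0,0,0,0,0,-0.119,1],
    [0,0,0,0,0,-0.119,1],
    [0,0,0,0,0,-0.119,1],
    [0,0,0,0,0,-0.119,1]
  ]
}}

```text
time: 5.37
tool_pos: [0.5928, 0.1754, 0.123]
tool_rot: [3.141, 0.001, -2.648]
contact_force: [0.3, 3.2, 2.4]
opening: 0.0141
```

Emit:
{"method": "send_rows", "body": {
  "series": [
    [0,0,0,0,0,-0.119,1],
    [0,0,0,0,0,-0.119,1],
    [0,0,0,0,0,-0.119,1],
    [0,0,0,0,0,-0.119,1],
    [0,0,0,0,0,-0.119,1]
  ]
}}

```text
time: 5.78
tool_pos: [0.5926, 0.1756, 0.123]
tool_rot: [3.141, 0.001, -2.053]
contact_force: [-0.9, 3.4, 2.8]
opening: 0.0136
```

```bash
python3 - <<'E'
from cell import observe
s=observe(); print(s['qpos'],s['qvel'],s['tool_rot'],s['contact_force'])
E
```

```text
[ 1.63351388e-01  6.01930199e-01  1.39452094e+00  1.72098285e-03
  1.14479961e+00 -2.49719930e+00] [-3.05502890e-04  2.97145557e-04 -4.08528914e-04  1.49839849e-03
  2.00496239e-04 -1.41612878e+00] [ 3.14092398e+00  1.45814538e-03 -2.05254967e+00] [-0.85167358  3.3622608   2.7597246 ]
```

Emit:
{"method": "send_rows", "body": {
  "series": [
    [0,0,0,0,0,-0.119,1],
    [0,0,0,0,0,-0.119,1],
    [0,0,0,0,0,-0.119,1],
    [0,0,0,0,0,-0.119,1],
    [0,0,0,0,0,-0.08,1]
  ]
}}

```text
time: 6.2
tool_pos: [0.5923, 0.1757, 0.1229]
tool_rot: [3.141, 0.002, -1.496]
contact_force: [-1.0, 3.3, 3.3]
opening: 0.0141
```

Emit:
{"method": "send_rows", "body": {
  "series": [
    [0,0,0,0,0,0,1],
    [0,0,0,0,0,0,1],
    [0,0,0,0,0,0,1]
  ]
}}

```text
time: 6.45
tool_pos: [0.5923, 0.1756, 0.1229]
tool_rot: [3.141, 0.002, -1.504]
contact_force: [-1.9, 4.6, 3.7]
opening: 0.0142
```

```bash
python3 - <<'E'
from cell import observe, imaging
import cv2, numpy as np
s=observe(); print(s['qpos'],s['qvel'],s['tool_rot'],s['contact_force'])
for n in ("wrist","top"):
    c=imaging.read_camera(n)
    np.savez(f"pics/{n}2.npz",**c)
    b=c["color"][:,:,::-1]
    if n=="top": b=cv2.resize(b[125:245,145:295],None,fx=5,fy=5,interpolation=cv2.INTER_CUBIC)
    cv2.imwrite(f"pics/{n}2.png",b)
E
```

```text
[ 1.63432127e-01  6.01823187e-01  1.39475544e+00  1.72832424e-03
  1.14520613e+00 -3.04597994e+00] [ 0.00118788  0.00209693 -0.00210498  0.0008005  -0.00014444  0.00057812] [ 3.14125060e+00  1.54842996e-03 -1.50369088e+00] [-1.86537263  4.62168478  3.72123811]
```

View pics/wrist2.png

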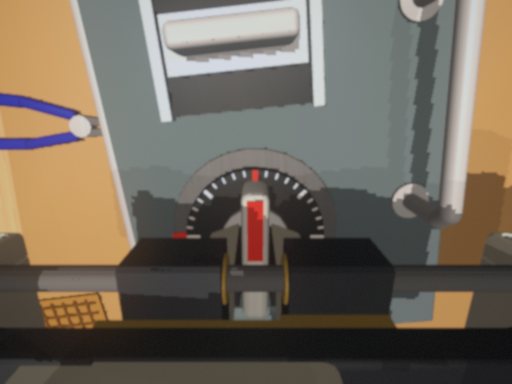

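View pics/top2.png

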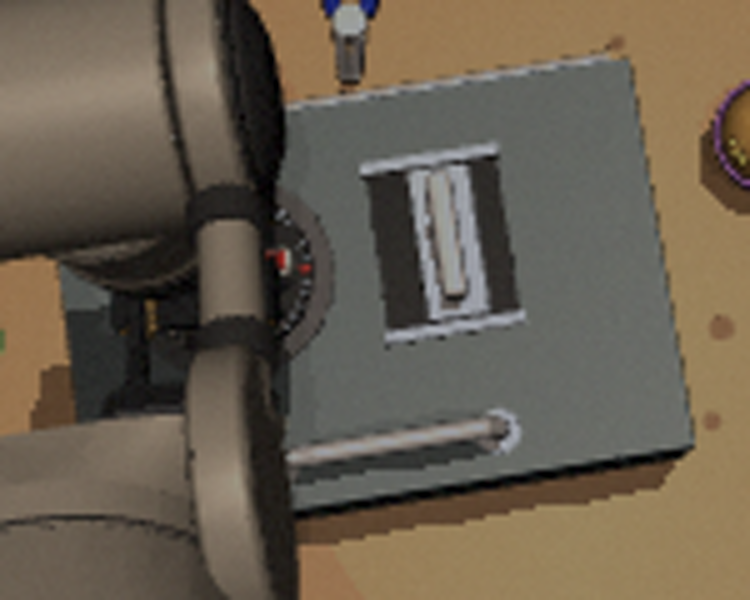

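```bash
python3 - <<'E'
import cv2
b=cv2.imread("pics/wrist2.png")
cv2.imwrite("pics/wrist2c.png",cv2.resize(b[145:245,165:265],None,fx=6,fy=6,interpolation=cv2.INTER_CUBIC))
E
```

```text
(no output)
```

View pics/wrist2c.png

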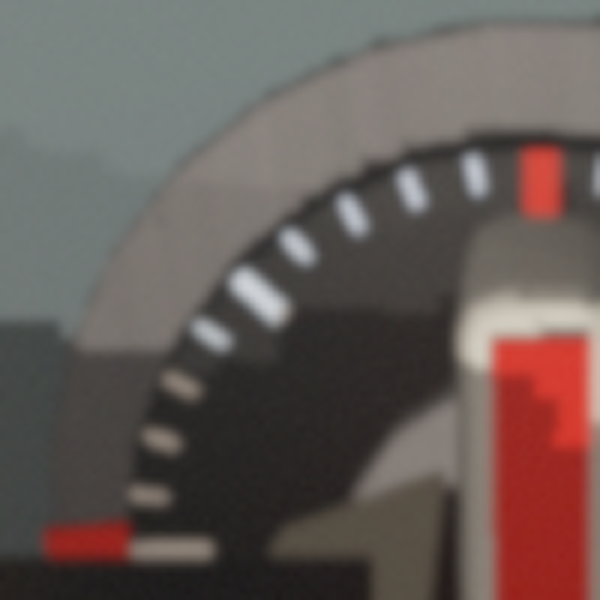

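Emit:
{"method": "send_rows", "body": {
  "series": [
    [0,0,0,0,0,0.021,1],
    [0,0,0,0,0,0.119,1],
    [0,0,0,0,0,0.119,1],
    [0,0,0,0,0,0.119,1],
    [0,0,0,0,0,0.119,1]
  ]
}}

```text
time: 6.97
tool_pos: [0.5926, 0.1756, 0.1229]
tool_rot: [3.141, 0.001, -2.007]
contact_force: [-0.7, 4.8, 3.6]
opening: 0.0141
```

Emit:
{"method": "send_rows", "body": {
  "series": [
    [0,0,0,0,0,0.119,1],
    [0,0,0,0,0,0.119,1],
    [0,0,0,0,0,0.119,1],
    [0,0,0,0,0,0.119,1],
    [0,0,0,0,0,0.119,1]
  ]
}}

```text
time: 7.38
tool_pos: [0.5928, 0.1754, 0.1229]
tool_rot: [3.141, 0.001, -2.602]
contact_force: [-0.5, 5.3, 3.2]
opening: 0.0135
```

Emit:
{"method": "send_rows", "body": {
  "series": [
    [0,0,0,0,0,0.119,1],
    [0,0,0,0,0,0.119,1],
    [0,0,0,0,0,0.119,1],
    [0,0,0,0,0,0.119,1],
    [0,0,0,0,0,0.119,1]
  ]
}}

```text
time: 7.8
tool_pos: [0.5929, 0.1751, 0.1229]
tool_rot: [3.141, 0.001, 3.086]
contact_force: [-0.5, 2.6, 4.3]
opening: 0.0137
```

Emit:
{"method": "send_rows", "body": {
  "series": [
    [0,0,0,0,0,0.119,1],
    [0,0,0,0,0,0.119,1],
    [0,0,0,0,0,0.119,1],
    [0,0,0,0,0,0.119,1],
    [0,0,0,0,0,0.119,1]
  ]
}}

```text
time: 8.22
tool_pos: [0.5928, 0.1748, 0.123]
tool_rot: [3.141, 0.0, 2.491]
contact_force: [-1.5, 1.4, 3.0]
opening: 0.0135
```

Emit:
{"method": "send_rows", "body": {
  "series": [
    [0,0,0,0,0,0.119,1],
    [0,0,0,0,0,0.119,1],
    [0,0,0,0,0,0.119,1],
    [0,0,0,0,0,0.119,1],
    [0,0,0,0,0,0,1]
  ]
}}

```text
time: 8.63
tool_pos: [0.5926, 0.1747, 0.1229]
tool_rot: [-3.142, -0.0, 2.018]
contact_force: [-2.1, 2.1, 4.9]
opening: 0.0137
```

Emit:
{"method": "send_rows", "body": {
  "series": [
    [0,0,0,0,0,0,1],
    [0,0,0,0,0,0,1],
    [0,0,0,0,0,0,1]
  ]
}}

```text
time: 8.88
tool_pos: [0.5926, 0.1747, 0.1229]
tool_rot: [-3.142, -0.0, 2.028]
contact_force: [-2.5, 2.0, 5.7]
opening: 0.014
```

```bash
python3 - <<'E'
from cell import observe, imaging
import cv2, numpy as np
s=observe(); print(s['qpos'],s['tool_rot'],s['contact_force'])
for n in ("wrist",):
    c=imaging.read_camera(n)
    np.savez(f"pics/{n}3.npz",**c)
    b=c["color"][:,:,::-1]
    cv2.imwrite(f"pics/{n}3.png",b)
    cv2.imwrite("pics/wrist3c.png",cv2.resize(b[145:245,190:323],None,fx=6,fy=6,interpolation=cv2.INTER_CUBIC))
E
```

```text
[ 1.62532882e-01  6.01891505e-01  1.39467210e+00  2.59933988e-04
  1.14512111e+00 -2.94811883e-01] [-3.14157334e+00 -2.53266105e-04  2.02803374e+00] [-2.46019257  1.9691655   5.74529295]
```

View pics/wrist3c.png

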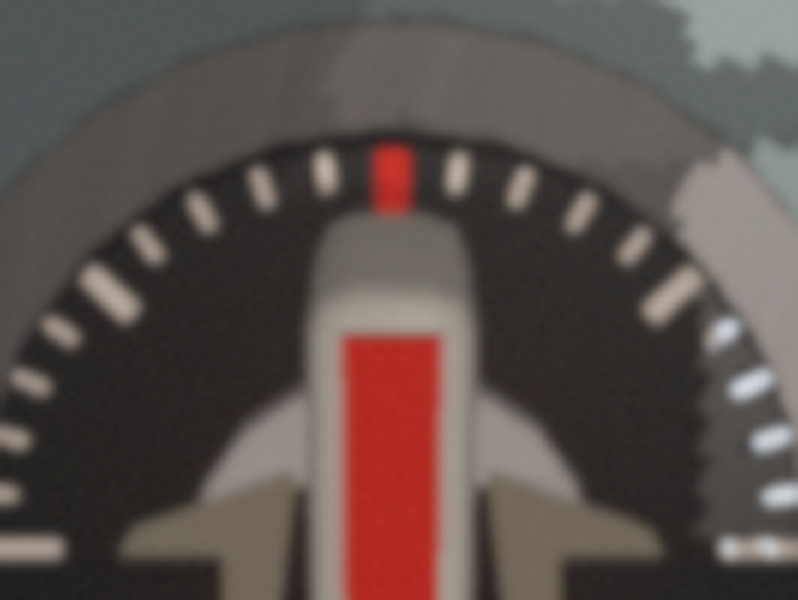

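Emit:
{"method": "send_rows", "body": {
  "series": [
    [0,0,0,0,0,0,0.4],
    [0,0,0,0,0,0,0.4],
    [0,0,0,0,0,0,0.4]
  ]
}}

```text
time: 9.18
tool_pos: [0.5927, 0.1741, 0.1222]
tool_rot: [-3.141, 0.0, 2.027]
contact_force: [-0.1, -0.2, -0.1]
opening: 0.0297
```

Emit:
{"method": "send_rows", "body": {
  "series": [
    [0,0,-0.02,0,0,0,0.4],
    [0,0,-0.03,0,0,0,0.4],
    [0,0,-0.03,0,0,0,0.4],
    [-0.035,-0.0107,0,0,0,0,0.4],
    [-0.035,-0.0107,0,0,0,0,0.4]
  ]
}}

```text
time: 9.6
tool_pos: [0.6053, 0.103, 0.2049]
tool_rot: [3.137, 0.002, 2.031]
contact_force: [0.8, -0.6, -0.7]
opening: 0.0547
```

Emit:
{"method": "send_rows", "body": {
  "series": [
    [-0.035,-0.0107,0,0,0,0,0.4],
    [0,0,0,0,0,-0.1163,0.4],
    [0,0,0,0,0,-0.1163,0.4],
    [0,0,0,0,0,-0.1163,0.4],
    [0,0,0,0,0,-0.1163,0.4]
  ]
}}

```text
time: 10.02
tool_pos: [0.6102, 0.0654, 0.2022]
tool_rot: [-3.141, -0.0, 2.497]
contact_force: [-0.1, 0.6, 0.2]
opening: 0.0554
```

Emit:
{"method": "send_rows", "body": {
  "series": [
    [0,0,0,0,0,-0.1163,0.4],
    [0,0,0,0,0,-0.1163,0.4],
    [0,0,0,0,0,-0.1163,0.4],
    [0,0,0,0,0,-0.1163,0.4],
    [0,0,0,0,0,-0.1163,0.4]
  ]
}}

```text
time: 10.43
tool_pos: [0.6101, 0.0658, 0.2022]
tool_rot: [-3.141, -0.001, 3.079]
contact_force: [0.0, 0.3, 0.3]
opening: 0.0551
```

Emit:
{"method": "send_rows", "body": {
  "series": [
    [0,0,0,0,0,-0.1163,0.4],
    [0,0,0,0,0,-0.1163,0.4],
    [0,0,0,0,0,0,0.4]
  ]
}}

```text
time: 10.68
tool_pos: [0.6101, 0.0659, 0.2023]
tool_rot: [-3.141, -0.001, -2.973]
contact_force: [-0.1, -0.1, 0.1]
opening: 0.0555
```

```bash
python3 - <<'E'
from cell import observe, imaging
import cv2, numpy as np
s=observe(); print(s['qpos'],s['tool_rot'],s['contact_force'])
for n in ("wrist","top"):
    c=imaging.read_camera(n)
    np.savez(f"pics/{n}4.npz",**c)
    b=c["color"][:,:,::-1]
    if n=="top": b=cv2.resize(b[125:245,145:295],None,fx=5,fy=5,interpolation=cv2.INTER_CUBIC)
    cv2.imwrite(f"pics/{n}4.png",b)
E
```

```text
[-1.71463302e-02  5.24438126e-01  1.30122840e+00 -2.92617751e-04
  1.31650544e+00 -1.75669223e+00] [-3.14142144e+00 -6.21681605e-04 -2.97276944e+00] [-0.13919119 -0.06770818  0.05997947]
```

View pics/wrist4.png

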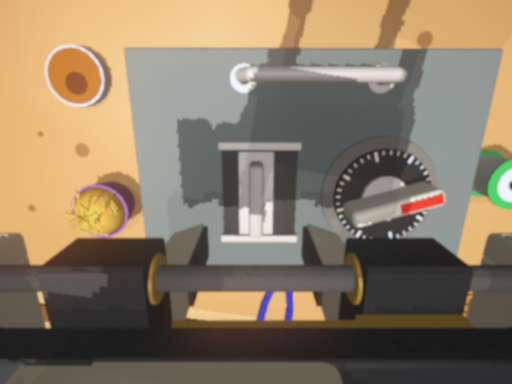

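View pics/top4.png

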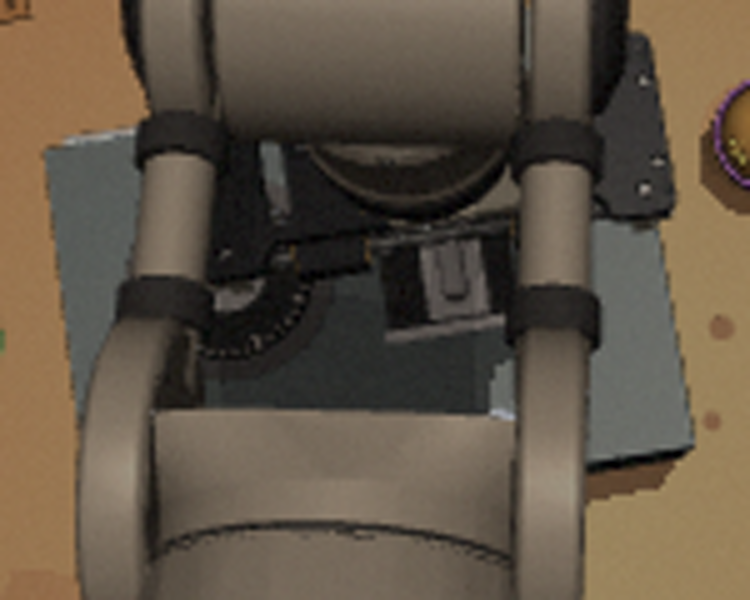

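Emit:
{"method": "send_rows", "body": {
  "series": [
    [0,0,0.03,0,0,0,0.4],
    [0,0,0.03,0,0,0,0.4],
    [0,0,0.028,0,0,0,0.4],
    [0,0,0,0,0,0,0.4],
    [0,0,0,0,0,0,0.4]
  ],
  "newtons": 8
}}

```text
time: 11.2
tool_pos: [0.6094, 0.0661, 0.1138]
tool_rot: [3.141, -0.003, -2.979]
contact_force: [0.6, 0.2, 1.4]
opening: 0.0548
```

Emit:
{"method": "send_rows", "body": {
  "series": [
    [0,0,0,0,0,0,1],
    [0,0,0,0,0,0,1],
    [0,0,0,0,0,0,1],
    [0,0,0,0,0,0,1],
    [0,0,0,0,0,0,1]
  ],
  "newtons": 8
}}

```text
time: 11.62
tool_pos: [0.6106, 0.0662, 0.1157]
tool_rot: [-3.141, 0.002, -2.977]
contact_force: [0.2, -0.6, 0.5]
opening: 0.0261
```

Emit:
{"method": "send_rows", "body": {
  "series": [
    [0,0,0,0,0,0,1],
    [0,0,0,0,0,0,1],
    [0,0,0,0,0,0,1],
    [0,0,0,0,0,0,1]
  ],
  "newtons": 8
}}

```text
time: 11.95
tool_pos: [0.6102, 0.0666, 0.115]
tool_rot: [3.141, 0.0, -2.977]
contact_force: [-0.1, 2.2, 1.8]
opening: 0.012
```

Emit:
{"method": "send_rows", "body": {
  "series": [
    [0,0.004,0,0,0,0,1],
    [0,0.005,0,0,0,0,1],
    [0,0.005,0,0,0,0,1],
    [0,0.004,0,0,0,0,1],
    [0,0,0,0,0,0,1]
  ],
  "newtons": 12
}}

```text
time: 12.37
tool_pos: [0.6072, 0.0844, 0.1149]
tool_rot: [-3.141, 0.0, -2.976]
contact_force: [-0.7, -2.3, 4.3]
opening: 0.0121
```

Emit:
{"method": "send_rows", "body": {
  "series": [
    [0,0.001,0,0,0,0,1],
    [0,0,0,0,0,0,1],
    [0,0,0,0,0,0,1]
  ]
}}

```text
time: 12.62
tool_pos: [0.6072, 0.0844, 0.115]
tool_rot: [-3.141, 0.0, -2.977]
contact_force: [-0.9, -4.2, 4.8]
opening: 0.0116
```

Emit:
{"method": "send_rows", "body": {
  "series": [
    [0,0,0,0,0,0,0.7],
    [0,0,0,0,0,0,0.7],
    [0,0,-0.02,0,0,0,0.7],
    [0,0,-0.04,0,0,0,0.4],
    [0,0,-0.04,0,0,0,0.4]
  ]
}}

```text
time: 13.03
tool_pos: [0.6058, 0.0856, 0.2139]
tool_rot: [3.14, -0.005, -2.977]
contact_force: [1.7, -0.1, 0.4]
opening: 0.0363
```

Emit:
{"method": "send_rows", "body": {
  "series": [
    [0.0398,0.0088,0,0,0,0,0.4],
    [0.0398,0.0088,0,0,0,0,0.4],
    [0.0398,0.0088,0,0,0,0,0.4],
    [0,0,0,0,0,0.1211,0.4],
    [0,0,0,0,0,0.1211,0.4]
  ]
}}

```text
time: 13.45
tool_pos: [0.4821, 0.0923, 0.2145]
tool_rot: [3.141, -0.002, 3.059]
contact_force: [0.7, 0.3, 0.2]
opening: 0.0549
```

Emit:
{"method": "send_rows", "body": {
  "series": [
    [0,0,0,0,0,0.1211,0.4],
    [0,0,0,0,0,0.1211,0.4],
    [0,0,0,0,0,0.1211,0.4],
    [0,0,0,0,0,0.1211,0.4],
    [0,0,0,0,0,0.1211,0.4]
  ]
}}

```text
time: 13.87
tool_pos: [0.4847, 0.092, 0.2144]
tool_rot: [3.141, -0.001, 2.453]
contact_force: [1.0, -0.4, -0.2]
opening: 0.0551
```

Emit:
{"method": "send_rows", "body": {
  "series": [
    [0,0,0,0,0,0.1211,0.4],
    [0,0,0,0,0,0.1211,0.4],
    [0,0,0,0,0,0.1211,0.4],
    [0,0,0,0,0,0.1211,0.4],
    [0,0,0,0,0,0.1211,0.4]
  ]
}}

```text
time: 14.28
tool_pos: [0.4847, 0.092, 0.2143]
tool_rot: [-3.141, -0.001, 1.847]
contact_force: [-0.5, -0.4, -0.2]
opening: 0.0553
```

Emit:
{"method": "send_rows", "body": {
  "series": [
    [0,0,0,0,0,0.1211,0.4],
    [0,0,0,-0.1,0,0,0.4],
    [0,0,0,-0.1,0,0,0.4],
    [0,0,0,-0.1,0,0,0.4],
    [0,0,0,0,0,0,0.4]
  ]
}}

```text
time: 14.7
tool_pos: [0.4809, 0.0919, 0.2129]
tool_rot: [2.843, -0.002, 1.732]
contact_force: [0.6, 0.4, -0.5]
opening: 0.0551
```

```bash
python3 - <<'E'
from cell import observe, imaging
import cv2, numpy as np
from scipy.spatial.transform import Rotation as R
s=observe(); print(s['qpos'],s['tool_pos'],s['tool_rot'],s['contact_force'])
print(R.from_euler('xyz',s['tool_rot']).as_matrix().round(3))
for n in ("wrist","top"):
    c=imaging.read_camera(n)
    np.savez(f"pics/{n}5.npz",**c)
    b=c["color"][:,:,::-1]
    if n=="top": b=cv2.resize(b[125:245,145:295],None,fx=5,fy=5,interpolation=cv2.INTER_CUBIC)
    cv2.imwrite(f"pics/{n}5.png",b)
E
```

```text
[-2.14438800e-05  1.33888426e-01  1.88899977e+00  6.63425487e-02
  8.25373918e-01 -1.98809323e-01] [0.48091934 0.09188432 0.21288167] [ 2.84327865e+00 -1.61793284e-03  1.73202043e+00] [ 0.60113892  0.43009309 -0.45895778]
[[-0.161  0.944  0.29 ]
 [ 0.987  0.153  0.049]
 [ 0.002  0.294 -0.956]]
```

View pics/wrist5.png

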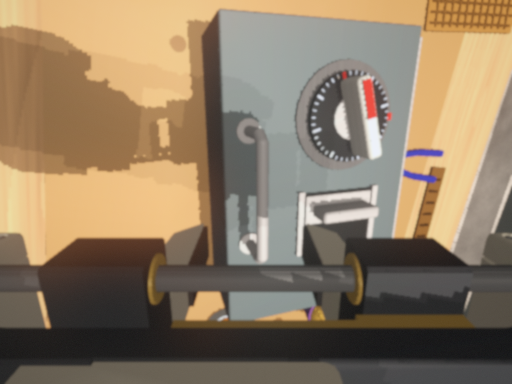

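View pics/top5.png

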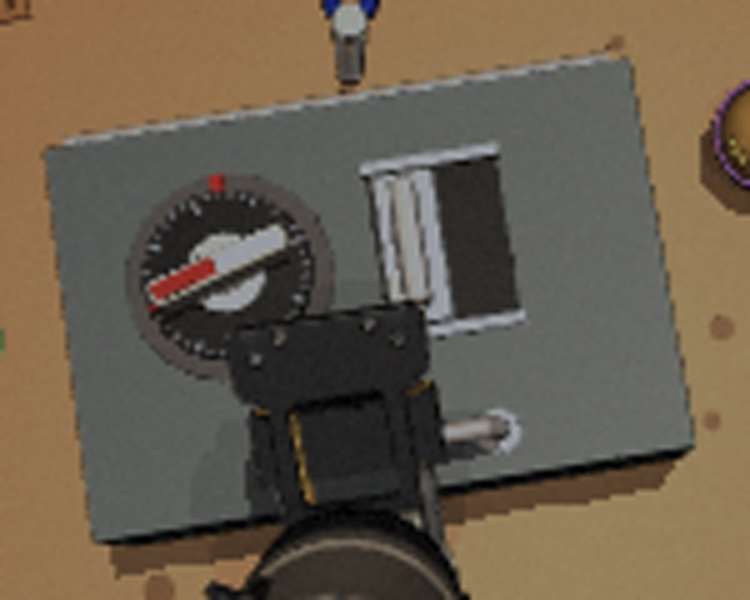

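```bash
python3 - <<'E'
from h import *
c=np.load("pics/wrist5.npz")
p=unproj(c,263,150,.146);q=unproj(c,263,245,.146);print(p,q)
e=p-q;print(np.degrees(np.arctan2(e[1],e[0]))-90)
# x on line at y=.0946
t=(.0946-q[1])/(e[1]);print(q+t*e)
E
```

```text
[0.50113536 0.13759248 0.146     ] [0.51487028 0.05705315 0.146     ]
9.677941223875862
[0.50846716 0.0946     0.146     ]
```

Emit:
{"method": "send_rows", "body": {
  "series": [
    [-0.001,0.005,0.02,0,0,0,0.4],
    [0,0,0.033,0,0,0,0.4],
    [0,0,0.033,0,0,0,0.4],
    [0,0,0,0,0,0,0.4],
    [0,0,0,0,0,0,0.4]
  ],
  "newtons": 8
}}

```text
time: 15.22
tool_pos: [0.5152, 0.0955, 0.1327]
tool_rot: [2.847, -0.001, 1.732]
contact_force: [-0.4, 0.4, 1.0]
opening: 0.0551
```

Emit:
{"method": "send_rows", "body": {
  "series": [
    [0,0,0,0,0,0,1],
    [0,0,0,0,0,0,1],
    [0,0,0,0,0,0,1],
    [0,0,0,0,0,0,1],
    [0,0,0,0,0,0,1]
  ],
  "newtons": 8
}}

```text
time: 15.63
tool_pos: [0.5152, 0.0953, 0.1352]
tool_rot: [2.84, 0.0, 1.732]
contact_force: [-0.1, 0.5, -0.0]
opening: 0.0261
```

Emit:
{"method": "send_rows", "body": {
  "series": [
    [0,0,0,0,0,0,1],
    [0,0,0,0,0,0,1],
    [0,0,0,0,0,0,1],
    [0,0,0,0,0,0,1]
  ],
  "newtons": 8
}}

```text
time: 15.97
tool_pos: [0.5116, 0.0949, 0.1328]
tool_rot: [2.849, -0.001, 1.732]
contact_force: [-10.9, -3.6, 5.8]
opening: 0.0097
```

Emit:
{"method": "send_rows", "body": {
  "series": [
    [0,-0.003,0,0,0,0,1],
    [0,0,0,0,0,0,1],
    [0,0,0,0,0,0,1]
  ],
  "newtons": 25
}}

```text
time: 16.22
tool_pos: [0.5116, 0.0949, 0.133]
tool_rot: [2.843, -0.0, 1.732]
contact_force: [-1.8, 0.4, 0.2]
opening: 0.0092
```

```bash
python3 - <<'E'
from cell import observe
from scipy.spatial.transform import Rotation as R
import numpy as np
s=observe(); print(s['qpos'],s['tool_pos'],s['contact_force'])
M=R.from_euler('xyz',s['tool_rot']).as_matrix()
xb=np.array([np.cos(.166),np.sin(.166),0]); zb=np.array([0,0,1.])
yb=np.cross(zb,xb)
# bar rel to hinge (box x,z): angle
d=.015   # TCP beyond bar along tool z
bar0=s['tool_pos']-d*M[:,2]; print('bar',bar0,bar0+M[:,2]*.004)
# waypoint plan: lid theta and tilt, TCP = bar + d*a(tilt)
def tcp(th,tilt):
    r=np.array([-.177,.046]); p=np.array([r[0]*np.cos(th)+r[1]*np.sin(th)*-1, -r[0]*np.sin(th)+r[1]*np.cos(th)])
    # rotate so that -x rises: x'=x c - z s ; z' = -x s + z c  (see check below)
    p=np.array([r[0]*np.cos(th)+r[1]*np.sin(th), -r[0]*np.sin(th)+r[1]*np.cos(th)])
    a=np.array([np.sin(tilt),-np.cos(tilt)])
    return p+d*a
N=24
th=np.radians(np.linspace(0,70,N+1)); ti=.293+(np.radians(36)-.293)*np.linspace(0,1,N+1)
for k in range(N):
    D=tcp(th[k+1],ti[k+1])-tcp(th[k],ti[k])
    # tool axes at ti[k]: y=(cos,sin), z=(sin,-cos)
    t=ti[k]; print(k,round(np.degrees(th[k+1])), 'y %.4f z %.4f rx %.4f'%(D@[np.cos(t),np.sin(t)],D@[np.sin(t),-np.cos(t)],-(ti[k+1]-t)))
E
```

```text
[ 0.00799142  0.29818266  1.93385407  0.07843752  0.61532142 -0.21047764] [0.51160051 0.094878   0.13298644] [-1.84825441  0.44891925  0.20356926]
bar [0.50723961 0.09416469 0.1473208 ] [0.50840252 0.09435491 0.1434983 ]
0 3 y 0.0053 z -0.0078 rx -0.0140
1 6 y 0.0058 z -0.0075 rx -0.0140
2 9 y 0.0062 z -0.0071 rx -0.0140
3 12 y 0.0067 z -0.0067 rx -0.0140
4 15 y 0.0071 z -0.0063 rx -0.0140
5 18 y 0.0075 z -0.0058 rx -0.0140
6 20 y 0.0078 z -0.0053 rx -0.0140
7 23 y 0.0082 z -0.0048 rx -0.0140
8 26 y 0.0085 z -0.0043 rx -0.0140
9 29 y 0.0087 z -0.0037 rx -0.0140
10 32 y 0.0090 z -0.0032 rx -0.0140
11 35 y 0.0091 z -0.0026 rx -0.0140
12 38 y 0.0093 z -0.0020 rx -0.0140
13 41 y 0.0094 z -0.0014 rx -0.0140
14 44 y 0.0095 z -0.0008 rx -0.0140
15 47 y 0.0095 z -0.0002 rx -0.0140
16 50 y 0.0095 z 0.0004 rx -0.0140
17 53 y 0.0095 z 0.0010 rx -0.0140
18 55 y 0.0094 z 0.0016 rx -0.0140
19 58 y 0.0093 z 0.0022 rx -0.0140
20 61 y 0.0091 z 0.0027 rx -0.0140
21 64 y 0.0089 z 0.0033 rx -0.0140
22 67 y 0.0087 z 0.0039 rx -0.0140
23 70 y 0.0084 z 0.0044 rx -0.0140
```

```bash
python3 - <<'E'
import numpy as np
d=.0136
def tcp(th,tilt):
    r=np.array([-.177,.046])
    p=np.array([r[0]*np.cos(th)+r[1]*np.sin(th), -r[0]*np.sin(th)+r[1]*np.cos(th)])
    return p+d*np.array([np.sin(tilt),-np.cos(tilt)])
N=30
th=np.radians(np.linspace(0,72,N+1)); ti=.295-.33*np.linspace(0,1,N+1)
for k in range(N):
    D=tcp(th[k+1],ti[k+1])-tcp(th[k],ti[k]);t=ti[k]
    print('[0,%.4f,%.4f,%.3f,0,0,1],'%(D@[np.cos(t),np.sin(t)],D@[np.sin(t),-np.cos(t)],-(ti[k+1]-t)), end='\n' if k%5==4 else '')
    if k%5==4:
        T=tcp(th[k+1],ti[k+1]); print('  -> th %.0f tilt %.2f tcp x %.4f y %.4f z %.4f'%(np.degrees(th[k+1]),ti[k+1],.682+T[0]*.986,.1236+T[0]*.165,.1+T[1]))
E
```

```text
[0,0.0040,-0.0064,0.011,0,0,1],[0,0.0042,-0.0063,0.011,0,0,1],[0,0.0044,-0.0062,0.011,0,0,1],[0,0.0046,-0.0060,0.011,0,0,1],[0,0.0047,-0.0059,0.011,0,0,1],
  -> th 12 tilt 0.24 tcp x 0.5239 y 0.0971 z 0.1686
[0,0.0049,-0.0057,0.011,0,0,1],[0,0.0051,-0.0056,0.011,0,0,1],[0,0.0053,-0.0054,0.011,0,0,1],[0,0.0054,-0.0052,0.011,0,0,1],[0,0.0056,-0.0051,0.011,0,0,1],
  -> th 24 tilt 0.18 tcp x 0.5435 y 0.1004 z 0.2006
[0,0.0057,-0.0049,0.011,0,0,1],[0,0.0059,-0.0047,0.011,0,0,1],[0,0.0060,-0.0045,0.011,0,0,1],[0,0.0062,-0.0043,0.011,0,0,1],[0,0.0063,-0.0041,0.011,0,0,1],
  -> th 36 tilt 0.13 tcp x 0.5692 y 0.1047 z 0.2278
[0,0.0064,-0.0039,0.011,0,0,1],[0,0.0065,-0.0037,0.011,0,0,1],[0,0.0067,-0.0035,0.011,0,0,1],[0,0.0068,-0.0033,0.011,0,0,1],[0,0.0069,-0.0031,0.011,0,0,1],
  -> th 48 tilt 0.07 tcp x 0.5999 y 0.1099 z 0.2488
[0,0.0070,-0.0029,0.011,0,0,1],[0,0.0070,-0.0026,0.011,0,0,1],[0,0.0071,-0.0024,0.011,0,0,1],[0,0.0072,-0.0022,0.011,0,0,1],[0,0.0073,-0.0020,0.011,0,0,1],
  -> th 60 tilt 0.02 tcp x 0.6343 y 0.1156 z 0.2627
[0,0.0073,-0.0017,0.011,0,0,1],[0,0.0074,-0.0015,0.011,0,0,1],[0,0.0074,-0.0013,0.011,0,0,1],[0,0.0074,-0.0010,0.011,0,0,1],[0,0.0075,-0.0008,0.011,0,0,1],
  -> th 72 tilt -0.04 tcp x 0.6707 y 0.1217 z 0.2690
```

Emit:
{"method": "send_rows", "body": {
  "series": [
    [0,0.004,-0.0064,0.011,0,0,1],
    [0,0.0042,-0.0063,0.011,0,0,1],
    [0,0.0044,-0.0062,0.011,0,0,1],
    [0,0.0046,-0.006,0.011,0,0,1],
    [0,0.0047,-0.0059,0.011,0,0,1]
  ],
  "newtons": 30
}}

```text
time: 16.63
tool_pos: [0.5227, 0.0967, 0.1667]
tool_rot: [2.903, -0.001, 1.732]
contact_force: [2.1, 0.4, -13.3]
opening: 0.0088
```

Lid is lifting as predicted (about −13 N).

Emit:
{"method": "send_rows", "body": {
  "series": [
    [0,0.0049,-0.0057,0.011,0,0,1],
    [0,0.0051,-0.0056,0.011,0,0,1],
    [0,0.0053,-0.0054,0.011,0,0,1],
    [0,0.0054,-0.0052,0.011,0,0,1],
    [0,0.0056,-0.0051,0.011,0,0,1]
  ]
}}

```text
time: 17.05
tool_pos: [0.5405, 0.0997, 0.198]
tool_rot: [2.963, -0.001, 1.732]
contact_force: [-7.6, -1.4, -8.0]
opening: 0.0088
```

Emit:
{"method": "send_rows", "body": {
  "series": [
    [0,0.0057,-0.0049,0.011,0,0,1],
    [0,0.0059,-0.0047,0.011,0,0,1],
    [0,0.006,-0.0045,0.011,0,0,1],
    [0,0.0062,-0.0043,0.011,0,0,1],
    [0,0.0063,-0.0041,0.011,0,0,1]
  ]
}}

```text
time: 17.47
tool_pos: [0.565, 0.1038, 0.226]
tool_rot: [3.02, -0.001, 1.732]
contact_force: [-16.2, -1.4, 2.2]
opening: 0.0088
```

Emit:
{"method": "send_rows", "body": {
  "series": [
    [0,0.0054,-0.0049,0.011,0,0,1],
    [0,0.0062,-0.0042,0.011,0,0,1],
    [0,0.0067,-0.0035,0.011,0,0,1],
    [0,0.0068,-0.0033,0.011,0,0,1],
    [0,0.0069,-0.0031,0.011,0,0,1]
  ]
}}

```text
time: 17.88
tool_pos: [0.5955, 0.1089, 0.2489]
tool_rot: [3.072, -0.001, 1.732]
contact_force: [-12.7, 0.6, 0.7]
opening: 0.0088
```

Emit:
{"method": "send_rows", "body": {
  "series": [
    [0,0.007,-0.0029,0.011,0,0,1],
    [0,0.007,-0.0026,0.011,0,0,1],
    [0,0.0071,-0.0024,0.011,0,0,1],
    [0,0.0072,-0.0022,0.011,0,0,1],
    [0,0.0073,-0.002,0.011,0,0,1]
  ]
}}

```text
time: 18.3
tool_pos: [0.6307, 0.1148, 0.2648]
tool_rot: [3.124, -0.001, 1.732]
contact_force: [-10.7, 0.1, 4.4]
opening: 0.0089
```

Emit:
{"method": "send_rows", "body": {
  "series": [
    [0,0.0073,-0.0017,0.011,0,0,1],
    [0,0.0074,-0.0015,0.011,0,0,1],
    [0,0.0074,-0.0013,0.011,0,0,1],
    [0,0.0074,-0.001,0.011,0,0,1],
    [0,0.0075,-0.0008,0.011,0,0,1]
  ]
}}

```text
time: 18.72
tool_pos: [0.668, 0.1211, 0.2727]
tool_rot: [-3.108, -0.001, 1.732]
contact_force: [-10.4, 1.0, 9.3]
opening: 0.0087
```

Emit:
{"method": "send_rows", "body": {
  "series": [
    [0,0.003,0,0,0,0,1],
    [0,0,0,0,0,0,1],
    [0,0,0,0,0,0,1]
  ]
}}

```text
time: 18.97
tool_pos: [0.6723, 0.1217, 0.2728]
tool_rot: [-3.113, -0.001, 1.733]
contact_force: [-3.6, 2.4, 6.9]
opening: 0.0095
```

```bash
python3 - <<'E'
from cell import observe, imaging
import cv2, numpy as np
s=observe(); print(s['qpos'],s['tool_pos'],s['tool_rot'],s['contact_force'],s['opening'])
for n in ("scene",):
    c=imaging.read_camera(n)
    b=c["color"][:,:,::-1]
    cv2.imwrite(f"pics/{n}6.png",cv2.resize(b[40:260,150:450],None,fx=2.6,fy=2.6))
E
```

```text
[ 0.06778437  0.65222676  0.88682107 -0.00168873  1.63124789 -0.09409097] [0.67230028 0.12167983 0.27281807] [-3.11285801e+00 -1.01592962e-03  1.73257924e+00] [-3.57763543  2.35385421  6.86084511] 0.009537346657596696
```

View pics/scene6.png

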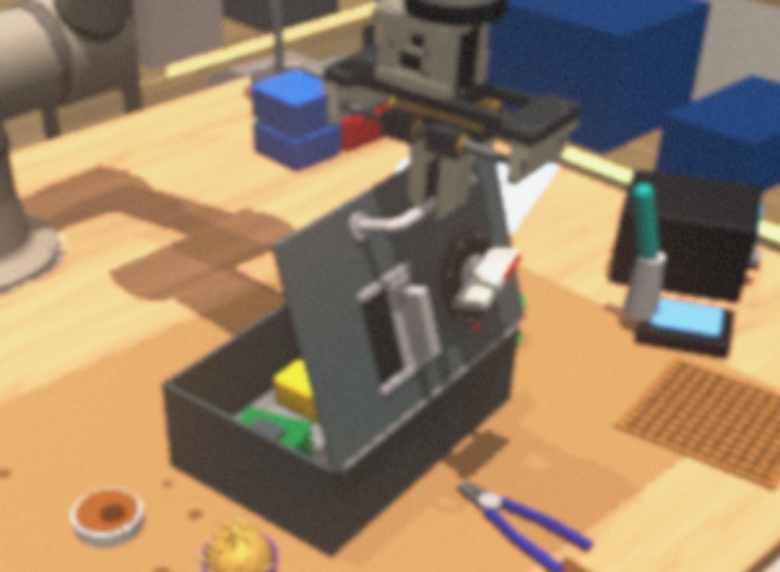

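Emit:
{"method": "send_rows", "body": {
  "series": [
    [0,0,0,0,0,0,0.76],
    [0,0,0,0,0,0,0.76],
    [0,0,0,0,0,0,0.76],
    [0,0,0,0,0,0,0.76]
  ]
}}

```text
time: 19.35
tool_pos: [0.6727, 0.1207, 0.2706]
tool_rot: [-3.111, 0.0, 1.732]
contact_force: [-0.1, -0.1, -0.2]
opening: 0.0215
```

Emit:
{"method": "send_rows", "body": {
  "series": [
    [0,0,-0.01,0,0,0,0.76],
    [0,0,-0.015,0,0,0,0.76],
    [0,0,-0.02,0,0,0,0.76],
    [0,0,-0.03,0,0,0,0.76],
    [0,0,-0.03,0,0,0,0.76]
  ]
}}

```text
time: 19.77
tool_pos: [0.6753, 0.1211, 0.3762]
tool_rot: [-3.11, -0.0, 1.732]
contact_force: [1.1, -0.2, 1.2]
opening: 0.0218
```

Emit:
{"method": "send_rows", "body": {
  "series": [
    [0,0,-0.02,0,0,0,0.76],
    [0,0,0,0,0,0,0.76],
    [0,0,0,0,0,0,0.76],
    [0,0,0,0,0,0,0.76],
    [0,0,0,0,0,0,0.76]
  ]
}}

```text
time: 20.18
tool_pos: [0.676, 0.1213, 0.394]
tool_rot: [-3.108, -0.0, 1.732]
contact_force: [0.6, -1.4, -0.8]
opening: 0.0221
```

```bash
python3 - <<'E'
from cell import observe, imaging
from h import *
import cv2
s=observe(); print(s['time'],s['tool_pos'],s['contact_force'],s['opening'])
for n in ("scene","top"):
    c=imaging.read_camera(n)
    b=c["color"][:,:,::-1]
    cv2.imwrite(f"pics/{n}7.png",cv2.resize(b[40:260,150:450],None,fx=2.6,fy=2.6) if n=="scene" else b)
    # lid plane from depth
    u,v=np.meshgrid(np.arange(512),np.arange(384));f=192/np.tan(np.radians(float(c["vfov"]))/2);z=c["range_z"]
    P=np.stack([(u-c["cx"])/f*z,(v-c["cy"])/f*z,z],-1)@c["T"][:3,:3].T+c["T"][:3,3]
    if n=="scene":
        Q=P[150:195,264:285].reshape(-1,3); Q=Q[Q[:,2]>.1]
        m=np.median(Q,0); w=np.linalg.svd(Q-Q.mean(0))[2][2]; print(m,w,'lid deg',np.degrees(np.arccos(abs(w[2]))))
E
```

```text
20.1833 [0.67602927 0.12130443 0.3939789 ] [ 0.59420882 -1.42967763 -0.8184727 ] 0.022067064581075713
[ 0.67605817 -0.00218735  0.20405643] [-0.68763592 -0.71981684 -0.09497661] lid deg 84.55002633136226
```

View pics/scene7.png

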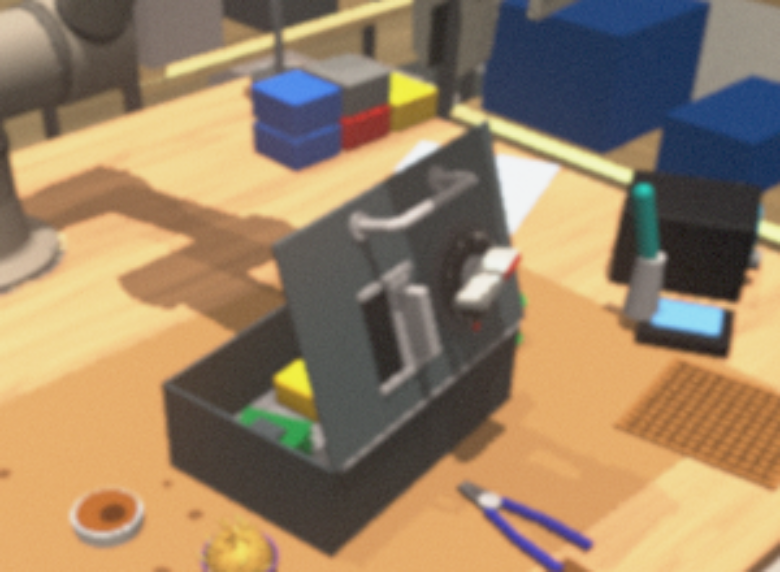

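View pics/top7.png

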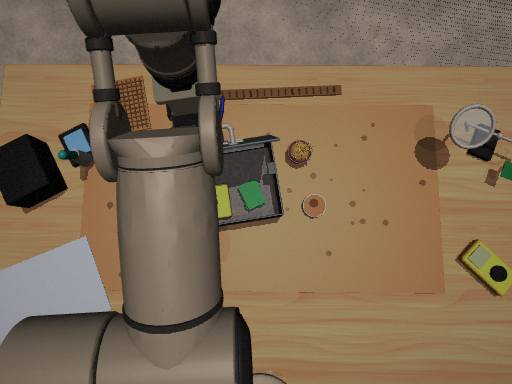

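```bash
python3 - <<'E'
from cell import imaging
from h import *
c=imaging.read_camera("scene")
u,v=np.meshgrid(np.arange(512),np.arange(384));f=192/np.tan(np.radians(float(c["vfov"]))/2);z=c["range_z"]
P=np.stack([(u-c["cx"])/f*z,(v-c["cy"])/f*z,z],-1)@c["T"][:3,:3].T+c["T"][:3,3]
for (a,b,d,e) in ((143,180,274,284),(150,200,277,287)):
    Q=P[a:b,d:e].reshape(-1,3);w=np.linalg.svd(Q-Q.mean(0))[2][2]
    print(Q.mean(0),w,np.degrees(np.arccos(abs(w[2]))))
E
```

```text
[0.67248654 0.01264991 0.21864197] [-0.67652308 -0.73634877 -0.01034433] 89.40730310267845
[0.68340904 0.01145814 0.19072248] [-0.67854641 -0.73442622 -0.01388888] 89.20420039727256
```

```bash
python3 - <<'E'
from cell import workorder
print(workorder.hand_in())
E
```

```text
the job is handed in; nothing more can be done
None
```

The strongbox is open and the job is handed in; I stopped moving at about 20 s of the 61 s allowed, and hand-in reports no verdict.

**What I did**
1. **Dial:** I gripped the wing once and turned it left to 30. The wrist picture showed the 30 mark at the index; the tool angle put it at about 29.4. I then turned it right to 12, reading about 11.9 from the tool angle.
2. **Bolt:** I drew the slide 18 mm to its end stop, and the top picture confirmed it fully drawn.
3. **Lid:** I raised it by the handle, let go and withdrew upwards.

**Last checks**
- **Lid angle:** The tool path puts the lid at about 72°, and the slope between two depth points gave about 69°. My depth plane fits gave 85–89°, but those patches were narrow or crossed an edge, so I gave them no weight.
- **Lid at rest:** It looked the same in the scene pictures before and after release.
- **Robot clear:** The tool was at 0.39 m, about 0.1 m above the handle. The force readings were within sensor noise.
- **Bystanders:** The flux tin, wool pot and cutters showed no change in the final pictures, judged by eye and not measured. The spool was hidden by the arm in the top view and only partly visible in the scene view. Nothing went near it.

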